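Snap the sample box lid shut all round

ROBOT

A 7-joint arm with a two-finger parallel gripper is mounted at the origin on a cart in front of the work surface, level with it; the furniture and walls round the work are solid. World frame = base frame: x ahead of the robot, y to its left, z up, the work surface at z = 0. Lengths are in m, angles in rad, forces in N, time in s.
With the tool pointing down it reaches from about 0.35 to 0.9 m from the base axis. Payload 8.1 kg.
Tool frame: the origin (TCP) lies between the finger pads; the fingertips stand 22 mm ahead of it and the grasp point (between the pads) lies 3 mm ahead of it (manip.tcp_to_tips is the distance from the TCP to the fingertips, in m); z points along the fingers, y is the line along which they close (so a half turn about z gives the same grasp; the last joint's range is limited). The gripper opens to 92 mm and grips with 3 to 60 N. Pads are 19 mm wide; open, the fingers measure 130 mm over their backs; the gripper's body (75 mm by 190 mm) begins 47 mm behind the grasp point.
Start: joints at [-1.203, 0.434, 0.025, 1.573, -0.012, 1.134, -0.075], TCP at [0.284, 0.557, 0.213] pointing down, gripper open.
Joint ranges: [-2.62, 2.62], [-0.44, 2.09], [-1.27, 1.32], [0.08, 2.57], [-1.32, 4.46], [0.12, 2], [-2.74, 2.74]. Speed limits (rad/s): [2.22, 2.22, 3.01, 3.01, 3.14, 3.14, 3.14].

INTERFACE

Orientations are given as a unit quaternion [w, x, y, z].
In Python, from bench import manip gives the robot as it stands.
- The arm moves only by the tool drive_tool, never from a script. Its argument "moves" is a list of rows, each an object with "angular": the turn, a rotation vector about the tool's x, y, z in rad, a list of three; "translation": the shift along the tool's x, y, z in mm, a list of three; "grip": the opening, from -1 (shut) to 1 (fully open), so that 0 is half open. A call has exactly 10 rows; each row is the pose to reach, as a shift and turn from the pose commanded when the call began, along the tool's axes at that moment; what a row does not reach only later rows make up. A row lasts 1/8 s, in which the tool goes at most 62.5 mm and 10.7 degrees, less where a joint would pass 70% of its speed; a pose out of reach is approached as far as the arm can. A call with a gripper value outside its range is refused whole. The fingers move at their own pace and stop on an object; the grip force is fixed at half the most. Time passes only in rows, so rows that repeat a pose let the fingers close, or fill a call up. It gives the time, the measured TCP pose, the force, the opening and the grip force at its end, in the units of the state.
- manip.read_state(): the state, without advancing time (a new reading comes with each control period).
- manip.read_camera(name): name is "scene" or "top" or "wrist"; returns a dict with "img" (400x640x3 uint8, red, green, blue), "camera_matrix" (3x3 intrinsics, pixels), "D" ([k1, k2, p1, p2, k3] as OpenCV has them; the pictures are not rectified), "T" (4x4, takes a point from camera to world coordinates). Camera axes: x right, y up, looking along -z (the intrinsics and any distortion apply to the point x, -y, -z); pixel columns grow to the right and rows downward; lengths in m; the calibration is good to about 2 mm. A picture is of the moment at which its call begins. There is no depth.
- manip.hand_in(): hands the job in; it is judged then, once.
The state is a dict: "t": time; "joint_positions": joint angles; "dq": joint speeds; "joint_efforts": joint torques, N m; "tool_pos": TCP position; "ee_rot": TCP orientation; "force": force on the tool from outside, world axes, zero at the start; "wrist_torque": the same for the moment, N m; "finger_gap": opening from 0.0 (shut) to 1.0 (fully open); "grasp_force": force on a finger pad.
Only numpy, scipy, OpenCV 4.12 (cv2) and the standard library are available. Lean on these libraries where they do the work, as an engineer would, in place of code of your own. Each camera call takes 0.05 s, during which the arm holds its last target. There are 200 camera calls.

TASK

Snap the lid of the sample box shut by pressing down its four raised rim sections one after another until each clicks flush and stays down: begin with the long section that carries the finger tab and go round clockwise as seen from above. Only press with the fingertips: do not grasp or lift the box, shove it out of place or tip it, and leave the vials, forceps and other things around it where they are.

Things in the scene. Friction and masses are not known exactly. Their poses are not given: they have to be found in the camera images.
- sample_box: loose closed box, 120 (x) by 160 (y) by 62 mm high with lid shut, 0.6-1.2 kg, any yaw; origin centre of underside, z up. White body 112 by 152 mm; dark lid: fixed middle panel 67 by 107 mm (60 mm up, ribs to 61), fixed 26 mm corner pads (62 mm up) and between them four hinged rim sections, hinge lines 34 mm (x) and 54 mm (y) from the centre. Clockwise from above: 1 (-x), 2 (+y), 3 (+x), 4 (-y)
- section_1 (a joint): hinge of rim section 1, rad: 0 = raised, as at the start (outer edge 10 mm up), 0.40 = shut and flush. Over-centre: let go below about 0.24 it springs up again, beyond that it snaps shut. Pushing down in mid-width takes about 8 N at first (5 N at the outer edge), less as it goes down; then a hard stop at 0.40
- section_1_top (a point): point on the top face of rim section 1, long section, the only one with a finger tab (34 mm wide, sticking out 15 mm) in the middle of its outer edge; it lies on the box's -x side; 104 mm long, 25 mm wide. The point is midway along it, 16 mm out from its hinge line and 9 mm in from its outer edge, and moves with it; shut, it lies 62 mm above the bench, raised about 68 mm
- section_2 (a joint): hinge of rim section 2, rad: 0 = raised, as at the start (outer edge 10 mm up), 0.40 = shut and flush. Over-centre: let go below about 0.24 it springs up again, beyond that it snaps shut. Pushing down in mid-width takes about 8 N at first (5 N at the outer edge), less as it goes down; then a hard stop at 0.40
- section_2_top (a point): point on the top face of rim section 2, short section on the box's +y side (next clockwise after section 1); 64 mm long, 25 mm wide. The point is midway along it, 16 mm out from its hinge line and 9 mm in from its outer edge, and moves with it; shut, it lies 62 mm above the bench, raised about 68 mm
- section_3 (a joint): hinge of rim section 3, rad: 0 = raised, as at the start (outer edge 10 mm up), 0.40 = shut and flush. Over-centre: let go below about 0.24 it springs up again, beyond that it snaps shut. Pushing down in mid-width takes about 8 N at first (5 N at the outer edge), less as it goes down; then a hard stop at 0.40
- section_3_top (a point): point on the top face of rim section 3, long section without a tab on the box's +x side; 104 mm long, 25 mm wide. The point is midway along it, 16 mm out from its hinge line and 9 mm in from its outer edge, and moves with it; shut, it lies 62 mm above the bench, raised about 68 mm
- section_4 (a joint): hinge of rim section 4, rad: 0 = raised, as at the start (outer edge 10 mm up), 0.40 = shut and flush. Over-centre: let go below about 0.24 it springs up again, beyond that it snaps shut. Pushing down in mid-width takes about 8 N at first (5 N at the outer edge), less as it goes down; then a hard stop at 0.40
- section_4_top (a point): point on the top face of rim section 4, short section on the box's -y side; 64 mm long, 25 mm wide. The point is midway along it, 16 mm out from its hinge line and 9 mm in from its outer edge, and moves with it; shut, it lies 62 mm above the bench, raised about 68 mm
- vial_a: small amber glass vial with black cap, 23 mm across, 45 mm high, standing beyond the short section 2; origin centre of its underside; leave it where it is
- vial_b: small clear vial with blue cap, 26 mm across, 50 mm high, standing beyond the short section 4; origin centre of its underside; leave it where it is
- forceps: steel forceps, 125 by 13 by 10 mm, lying along the tabless long side of the box; origin centre of the underside; leave it where it is
- petri_stack: two stacked petri dishes, 59 mm across, 31 mm high, to the right of the box; origin centre of the underside; leave it where it is
- timer: bench timer, 66 by 62 by 18 mm, to the right of the box; origin centre of the underside; leave it where it is
- marker: marker pen, 138 by 15 by 15 mm, lying near the front edge of the bench; origin centre of the underside; leave it where it is

How it is judged:
On the way, in this order (a step that is already met when the one before it is completed fails the run):
1. the long section with the tab is snapped shut (value of joint section_1 above 0.35 rad), for 0.2 s.
2. the short section clockwise of it is snapped shut (value of joint each of section_1, section_2 above 0.35 rad), for 0.2 s.
3. the long section opposite the tab is snapped shut (all of step 2 and value of joint section_3 above 0.35 rad), for 0.2 s.
4. the last short section is snapped shut (all of step 3 and value of joint section_4 above 0.35 rad), for 0.2 s.
At the end, for the whole second after the job is handed in: all four rim sections are shut (hinge within 0.05 rad of flush), the box stands at rest, level within 0.05 rad and within 30 mm of where it stood, and each bystander is within 20 mm of where it was (all of step 4 and distance of sample_box from where it was at the start of the episode below 0.03 m and angle between sample_box's own z axis and vertical below 0.05 rad and linear speed of sample_box below 0.02 m/s and distance of each of vial_a, vial_b, forceps, petri_stack, timer, marker from where it was at the start of the episode below 0.02 m); the robot touches nothing.
It fails at once if the box is lifted off the bench (more than 12 mm) or tipped (more than 0.15 rad) (height (world z) of sample_box above 0.012 m or angle between sample_box's own z axis and vertical above 0.15 rad).
It fails at once if the box is shoved more than 30 mm out of its place (distance of sample_box from where it was at the start of the episode above 0.03 m).
It fails at once if a vial, the forceps, the petri dishes, the timer or the marker is moved more than 20 mm (distance of any of vial_a, vial_b, forceps, petri_stack, timer, marker from where it was at the start of the episode above 0.02 m).
It also fails if it takes over 45 s, if anything falls off the work surface, if the arm or the gripper's body presses on something with over 40 N, if the wrist force passes 120 N, or if a joint passes its speed limit or range.

## Working session

There is one attempt and no reset: what is moved stays moved. The work goes in short steps, Python scripts to look and compute and a tool call to move; the robot and the scene stay as the last step left them, time stands still between calls to the robot, and variables do not carry over. Pictures are saved under pics/ and viewed, at most 10 in all, crops included, and the job is handed in when it is done.

Besides the shell and the picture viewer there is one more tool, called after "Call:" as name([rows], argument=value, ...), one row to a line, values as JSON. drive_tool: Moves the arm, as the interface text tells. Its arguments: {"type":"object","properties":{"moves":{"type":"array"}},"required":["moves"]}

```bash
ls; mkdir -p pics
cat > h.py <<'E'
import cv2,numpy as np
from bench import manip
def snap(n,f):
    c=manip.read_camera(n); cv2.imwrite('pics/'+f,c['img'][:,:,::-1]); np.savez('pics/'+f+'.npz',K=c['camera_matrix'],D=np.array(c['D'],float),T=c['T'],img=c['img']); return c
def cast(c,pts,z):
    p=cv2.undistortPoints(np.array(pts,float).reshape(-1,1,2),np.array(c['K']),np.array(c['D'])).reshape(-1,2)
    T=np.array(c['T']); d=np.c_[p[:,0],-p[:,1],-np.ones(len(p))]@T[:3,:3].T; o=T[:3,3]
    return o+d*((z-o[2])/d[:,2])[:,None]
E
python3 - <<'E'
from h import *
snap('top','top1.png');c=snap('scene','sc1.png')
s=manip.read_state();print(s['tool_pos'],s['ee_rot'],s['force'],manip.tcp_to_tips,s['t'])
E
```

```text
pics
[0.28335111 0.55655005 0.21263644] [-9.13882762e-05  2.33270208e-01  9.72411709e-01 -6.85760816e-04] [-0.3102109  -0.12378032 -0.01837326] 0.022 0.1
```

View pics/top1.png

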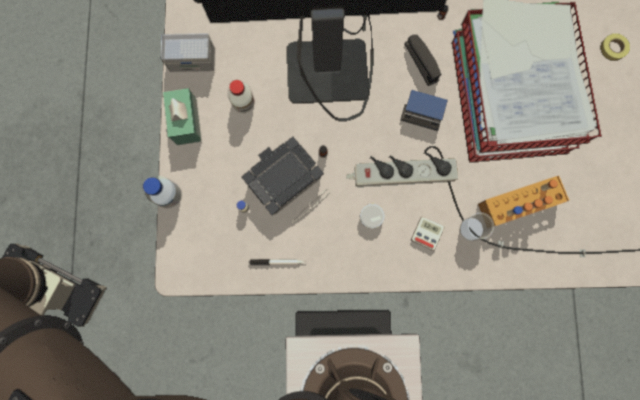

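View pics/sc1.png

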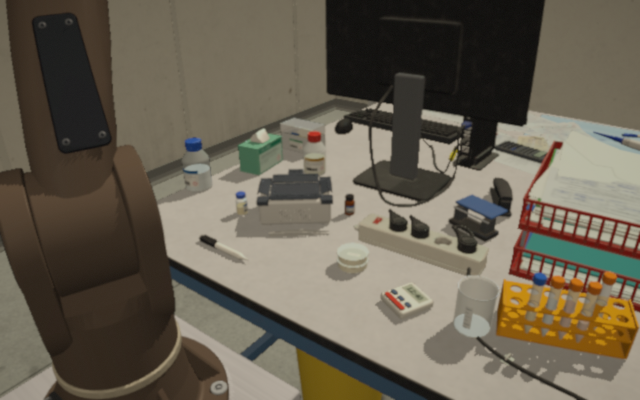

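The top view shows the dark lid around (283,176), with the tab at the upper left near (266,155). The amber vial is at (323,151), the blue-capped vial at (242,206), and the forceps run along the lower right.

Run:
```python
from h import *
c=np.load('pics/top1.png.npz'); im=c['img'][:,:,::-1]
cr=cv2.resize(im[125:235,220:350],None,fx=6,fy=5.4,interpolation=cv2.INTER_CUBIC)
cr=cv2.resize(im[130:225,225:345],None,fx=6,fy=6,interpolation=cv2.INTER_CUBIC)
cv2.imwrite('pics/crop1.png',cr)
m=(im.max(2)<90).astype(np.uint8); n,l,st,ce=cv2.connectedComponentsWithStats(m)
k=l[176,283]
for i in range(n):
  if st[i,4]>15 and 225<ce[i][0]<345 and 130<ce[i][1]<225: print(i,st[i],ce[i])
M=cv2.morphologyEx((l==k).astype(np.uint8),cv2.MORPH_CLOSE,np.ones((5,5)))
cn=max(cv2.findContours(M,0,1)[0],key=cv2.contourArea)
w=cast(c,cn.reshape(-1,2),.065)
print(cv2.minAreaRect(cn),cv2.minAreaRect((w[:,:2]*1000).astype(np.float32)))
print(np.array(c['T']).round(3))
```

```text
0 [     0      0    640    400 222694] [331.39375556 198.48098736]
48 [ 243  138   80   77 2924] [283.50683995 174.36114911]
61 [319 146   8  11  69] [322.73913043 151.46376812]
((280.4634094238281, 173.32928466796875), (55.75403594970703, 66.21768188476562), 51.34019470214844) ((535.5152587890625, 163.24551391601562), (135.68667602539062, 156.85971069335938), 38.094661712646484)
[[-0.02   0.986 -0.163  0.282]
 [-1.    -0.021 -0.003  0.06 ]
 [-0.006  0.163  0.987  1.191]
 [ 0.     0.     0.     1.   ]]
```

View pics/crop1.png

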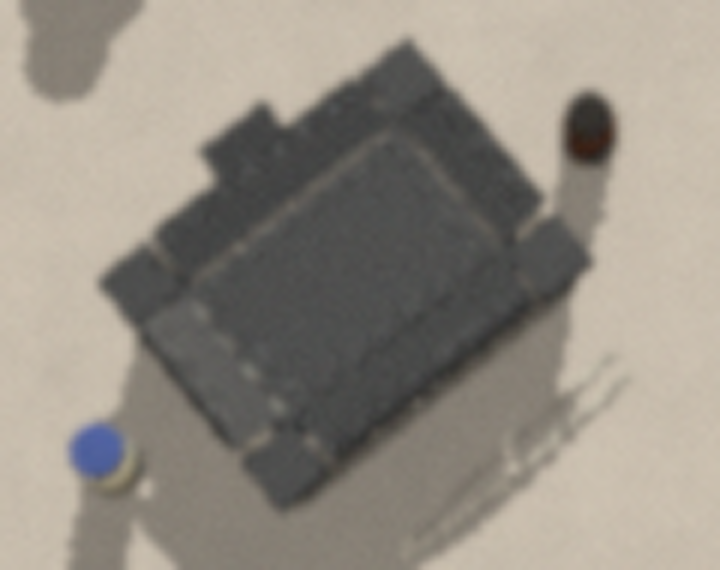

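```bash
cat >> h.py <<'E'
from scipy.spatial.transform import Rotation as R
def plan(pos,q,pts,yaw):
    """tool-frame shift (mm) & turn to have tip over pts, tool y along yaw(mod pi)"""
    r=R.from_quat(q,scalar_first=True); ty=r.as_matrix()[:,1]
    for i,p in pts.items(): print(i,np.round(r.inv().apply(np.array(p)-pos)*1000,1))
    a=np.arctan2(ty[1],ty[0]); print('tooly',np.degrees(a).round(1),'tool z',r.as_matrix()[:,2].round(3),{k:np.degrees((v-a+np.pi/2)%np.pi-np.pi/2).round(1) for k,v in yaw.items()})
E
python3 - <<'E'
from h import *
c=np.load('pics/top1.png.npz')
px=np.array([(408,40),(592,262),(285,510),(100,283)])/6+[225-.4,130-.4]
w=cast(c,px,.062); print(w.round(4)); 
for i in range(4): print(np.linalg.norm(w[i]-w[i-1]).round(4))
C=w.mean(0); y=w[0]-w[3]+w[1]-w[2]; y/=np.linalg.norm(y); x=np.array([y[1],-y[0],0])
print(C,x,y)
S={1:C-.05*x,2:C+.07*y,3:C+.05*x,4:C-.07*y}
print(S)
np.savez('box.npz',C=C,x=x,y=y)
s=manip.read_state()
P={k:v+[0,0,.022+.10-.062] for k,v in S.items()}
plan(s['tool_pos'],s['ee_rot'],P,{'long':np.arctan2(y[1],y[0]),'short':np.arctan2(x[1],x[0])})
for n,p,z in (('a',(589,112),.045),('b',(99,450),.05)): print(n,cast(c,[np.array(p)/6+[225,130]],z))
for n,p,z in (('blue',(153,187),.12),('red',(237,88),.12)): print(n,cast(c,[p],z))
E
```

```text
[[0.627  0.1332 0.062 ]
 [0.5339 0.0609 0.062 ]
 [0.4369 0.1834 0.062 ]
 [0.5295 0.2568 0.062 ]]
0.1574
0.118
0.1562
0.1182
[0.53180763 0.15858188 0.062     ] [-0.78443264 -0.62021402  0.        ] [ 0.62021402 -0.78443264  0.        ]
{1: array([0.57102926, 0.18959258, 0.062     ]), 2: array([0.57522261, 0.10367159, 0.062     ]), 3: array([0.492586  , 0.12757118, 0.062     ]), 4: array([0.48839265, 0.21349216, 0.062     ])}
1 [-422.8 -196.4   91. ]
2 [-465.6 -271.1   91.1]
3 [-381.1 -287.2   91.1]
4 [-338.3 -212.6   91. ]
tooly 63.0 tool z [-0.    -0.001 -1.   ] {'long': np.float64(65.3), 'short': np.float64(-24.7)}
a [[0.5991644  0.05992106 0.045     ]]
b [[0.46314731 0.25780679 0.05      ]]
blue [[0.49741614 0.44691602 0.12      ]]
red [[0.72933154 0.25856941 0.12      ]]
```

Call:
drive_tool([
  {"angular": [0,0,0.18],"translation": [0,0,-50],"grip": -1},
  {"angular": [0,0,0.36],"translation": [-20,-10,-90],"grip": -1},
  {"angular": [0,0,0.54],"translation": [-70,-32,-90],"grip": -1},
  {"angular": [0,0,0.72],"translation": [-120,-56,-90],"grip": -1},
  {"angular": [0,0,0.9],"translation": [-170,-79,-90],"grip": -1},
  {"angular": [0,0,1.08],"translation": [-220,-102,-90],"grip": -1},
  {"angular": [0,0,1.26],"translation": [-270,-125,-90],"grip": -1},
  {"angular": [0,0,1.44],"translation": [-320,-149,-90],"grip": -1},
  {"angular": [0,0,1.62],"translation": [-370,-172,-90],"grip": -1},
  {"angular": [0,0,1.8],"translation": [-423,-196,-90],"grip": -1},
])

```text
t: 1.35
tool_pos: [0.5722, 0.1893, 0.3031]
ee_rot: [-0.0, 0.908, 0.419, -0.0]
force: [-0.3, 0.4, 0.1]
finger_gap: 0.012
grasp_force: 0.0
```

```bash
cat > st.py <<'E'
import sys
from h import *
b=np.load('box.npz');C,x,y=b['C'],b['x'],b['y']
S={1:C-.05*x,2:C+.07*y,3:C+.05*x,4:C-.07*y}
s=manip.read_state(); print(s['t'],s['tool_pos'].round(4),np.round(s['force'],1),s['finger_gap'],np.round(s['joint_positions'],2))
plan(s['tool_pos'],s['ee_rot'],{k:v+[0,0,.022] for k,v in S.items()},{'long':np.arctan2(y[1],y[0]),'short':np.arctan2(x[1],x[0])})
E
python3 - <<'E'
import st
st.snap('wrist','w1.png')
E
```

```text
1.35 [0.5722 0.1893 0.3031] [-0.3  0.4  0.1] 0.011656887150123488 [-0.79  0.36  0.55  1.52 -0.19  1.31 -0.92]
1 [ -0.5  -1.  219.1]
2 [-63.2  57.9 219.1]
3 [-98.5 -20.5 219.2]
4 [-35.8 -79.4 219.2]
tooly -40.4 tool z [-0.  0. -1.] {'long': np.float64(-11.3), 'short': np.float64(78.7)}
```

View pics/w1.png

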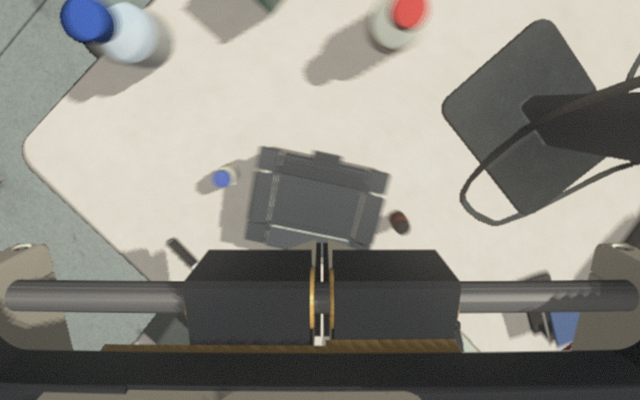

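The wrist view shows the lid's two tab-side corners near (262,147) and (389,174). I'll check the top-view estimate against them, then descend.

Run:
```python
from h import *
c=np.load('pics/w1.png.npz'); print(cast(c,[(262,147),(389,174)],.062).round(4))
b=np.load('box.npz');C,x,y=b['C'],b['x'],b['y'];print(C-.06*x-.08*y,C-.06*x+.08*y)
```

```text
[[0.535  0.255  0.062 ]
 [0.6294 0.1324 0.062 ]]
[0.52925647 0.25854933 0.062     ] [0.62849071 0.13304011 0.062     ]
```

Call:
drive_tool([
  {"angular": [0,0,0.1],"translation": [0,-1,40],"grip": -1},
  {"angular": [0,0,0.2],"translation": [0,-1,80],"grip": -1},
  {"angular": [0,0,0.2],"translation": [0,-1,120],"grip": -1},
  {"angular": [0,0,0.2],"translation": [0,-1,150],"grip": -1},
  {"angular": [0,0,0.2],"translation": [0,-1,170],"grip": -1},
  {"angular": [0,0,0.2],"translation": [0,-1,180],"grip": -1},
  {"angular": [0,0,0.2],"translation": [0,-1,180],"grip": -1},
  {"angular": [0,0,0.2],"translation": [0,-1,180],"grip": -1},
  {"angular": [0,0,0.2],"translation": [0,-1,180],"grip": -1},
  {"angular": [0,0,0.2],"translation": [0,-1,180],"grip": -1},
])

```text
t: 2.65
tool_pos: [0.5711, 0.1912, 0.1239]
ee_rot: [-0.0, 0.944, 0.329, 0.0]
force: [-0.6, -0.6, -0.2]
finger_gap: 0.003
grasp_force: 0.0
```

```bash
python3 st.py
```

```text
2.65 [0.5711 0.1912 0.1239] [-0.6 -0.6 -0.2] 0.003386571907497683 [-0.77  0.52  0.53  1.77 -0.32  0.94 -1.01]
1 [-1.1  1.2 39.9]
2 [-51.2  71.1  39.8]
3 [-101.1    1.1   39.8]
4 [-50.9 -68.9  39.8]
tooly -51.6 tool z [ 0.001  0.    -1.   ] {'long': np.float64(-0.1), 'short': np.float64(89.9)}
```

Call:
drive_tool([
  {"angular": [0,0,0],"translation": [-1,1,25],"grip": -1},
  {"angular": [0,0,0],"translation": [-1,1,31],"grip": -1},
  {"angular": [0,0,0],"translation": [-1,1,34],"grip": -1},
  {"angular": [0,0,0],"translation": [-1,1,36],"grip": -1},
  {"angular": [0,0,0],"translation": [-1,1,37],"grip": -1},
  {"angular": [0,0,0],"translation": [-1,1,38],"grip": -1},
  {"angular": [0,0,0],"translation": [-1,1,39],"grip": -1},
  {"angular": [0,0,0],"translation": [-1,1,40],"grip": -1},
  {"angular": [0,0,0],"translation": [-1,1,40],"grip": -1},
  {"angular": [0,0,0],"translation": [-1,1,40],"grip": -1},
])

```text
t: 3.9
tool_pos: [0.5707, 0.1897, 0.0833]
ee_rot: [0.0, 0.944, 0.329, 0.0]
force: [-0.6, 0.3, -0.1]
finger_gap: -0.001
grasp_force: 0.0
```

```bash
python3 st.py
```

```text
3.9 [0.5707 0.1897 0.0833] [-0.6  0.3 -0.1] -0.001281361333322718 [-0.75  0.57  0.5   1.81 -0.35  0.86 -0.99]
1 [ 0.2  0.3 -0.7]
2 [-49.9  70.2  -0.7]
3 [-99.8   0.1  -0.7]
4 [-49.6 -69.8  -0.7]
tooly -51.6 tool z [ 0.  0. -1.] {'long': np.float64(-0.1), 'short': np.float64(89.9)}
```

Call:
drive_tool([
  {"angular": [0,0,0],"translation": [0,0,1],"grip": -1},
  {"angular": [0,0,0],"translation": [0,0,1.5],"grip": -1},
  {"angular": [0,0,0],"translation": [0,0,0],"grip": -1},
  {"angular": [0,0,0],"translation": [0,0,-15],"grip": -1},
  {"angular": [0,0,0],"translation": [0,0,-50],"grip": -1},
  {"angular": [0,0,-0.18],"translation": [0,0,-90],"grip": -1},
  {"angular": [0,0,-0.36],"translation": [-20,25,-90],"grip": -1},
  {"angular": [0,0,-0.54],"translation": [-35,50,-90],"grip": -1},
  {"angular": [0,0,-0.72],"translation": [-50,70,-90],"grip": -1},
  {"angular": [0,0,-0.9],"translation": [-50,70,-90],"grip": -1},
])

```text
t: 5.15
tool_pos: [0.5755, 0.1005, 0.1748]
ee_rot: [0.001, 0.707, 0.708, 0.0]
force: [-0.3, -0.0, -0.1]
finger_gap: 0.002
grasp_force: 0.0
```

Run:
```python
import st
st.snap('wrist','w2.png')
```

```text
5.15 [0.5755 0.1005 0.1748] [-0.3 -0.  -0.1] 0.0017155300653949623 [-0.51  0.41  0.34  1.75 -0.16  1.01 -0.11]
1 [89.1 -4.5 90.7]
2 [ 3.2 -0.4 90.8]
3 [ 27.3 -83.   90.6]
4 [113.2 -87.1  90.6]
tooly 0.1 tool z [ 0.002 -0.001 -1.   ] {'long': np.float64(-51.8), 'short': np.float64(38.2)}
```

View pics/w2.png

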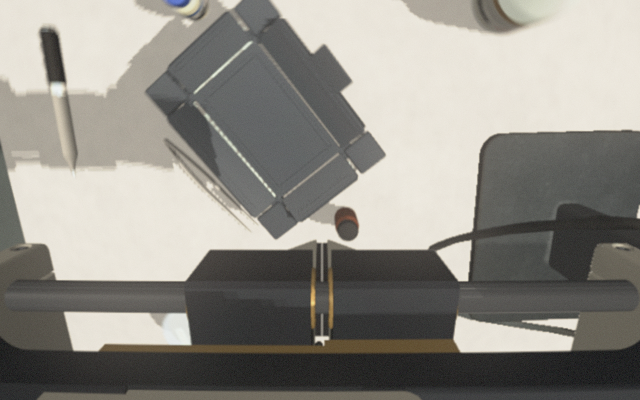

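The wrist view shows section 1 lying level with the corner pads. Lid corners are near (384,153), (276,237) and (147,93), and section 2 lies towards the amber vial at (347,222). I'll confirm with the scene camera.

Run:
```python
from h import *
c=np.load('pics/w2.png.npz'); print(cast(c,[(384,153),(277,237),(147,93)],.062).round(4))
b=np.load('box.npz');C,x,y=b['C'],b['x'],b['y'];print(C-.06*x+.08*y,C+.06*x+.08*y,C+.06*x-.08*y)
c=snap('scene','sc2.png'); a=np.load('pics/sc1.png.npz')['img']
f=lambda i:cv2.resize(i[160:235,245:345,::-1],None,fx=4,fy=4,interpolation=cv2.INTER_CUBIC)
cv2.imwrite('pics/sc2c.png',np.hstack([f(a),f(c['img'])]))
```

```text
[[0.6266 0.1369 0.062 ]
 [0.5369 0.0635 0.062 ]
 [0.4383 0.184  0.062 ]]
[0.62849071 0.13304011 0.062     ] [0.53435879 0.05861443 0.062     ] [0.43512455 0.18412365 0.062     ]
```

View pics/sc2c.png

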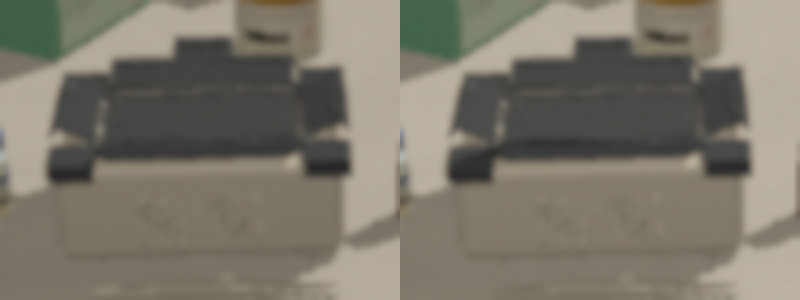

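Run:
```python
from h import *
b=np.load('box.npz');C,x,y=b['C'],b['x'],b['y']
c=np.load('pics/w2.png.npz'); w=cast(c,[(384,153),(277,237),(147,93)],.062)
C2=(w[0]+w[2])/2; 
for n,p in (('w2',[(322,45),(352,82)]),):
  for z in (.06,.077):
    d=cast(c,p,z)-C2; print(n,z,(d@x*1e3).round(1),(d@y*1e3).round(1))
a=np.load('pics/sc1.png.npz')['img'].astype(int);c2=np.load('pics/sc2.png.npz')['img'].astype(int)
d=abs(a-c2).sum(2); print(d[165:205,255:335].max(1)); print((d>60).sum(), d[165:176,285:310].max())
im=c['img'][:,:,::-1]
cv2.imwrite('pics/w2c.png',cv2.resize(im[0:240,140:400],None,fx=2.5,fy=2.5,interpolation=cv2.INTER_CUBIC))
```

```text
w2 0.06 [-70.2 -72. ] [-18.9  16.7]
w2 0.077 [-68.6 -70.2] [-16.9  16.6]
[21 21 21 21 21 21 21 21 21 21 21 21 20 20 21 19 20 20 21 20 19 20 19 20
 20 20 20 21 21 21 34 25 48 64 68 61 41 21 19 19]
23747 21
```

View pics/w2c.png

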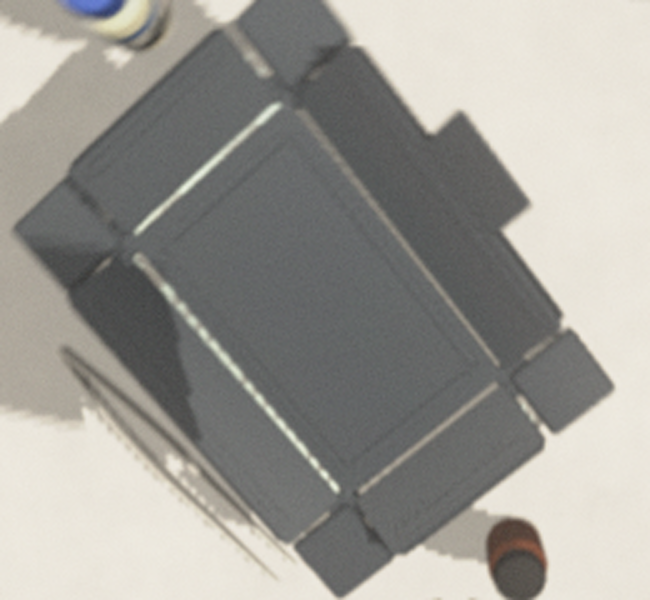

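The scene view is unchanged at the tab, so section 1 sprang back or was never touched. I'll go back and press in stages, watching the force.

Call:
drive_tool([
  {"angular": [0,0,0.18],"translation": [30,-2,0],"grip": -1},
  {"angular": [0,0,0.36],"translation": [60,-3,0],"grip": -1},
  {"angular": [0,0,0.54],"translation": [89,-4.5,0],"grip": -1},
  {"angular": [0,0,0.72],"translation": [89,-4.5,20],"grip": -1},
  {"angular": [0,0,0.9],"translation": [89,-4.5,50],"grip": -1},
  {"angular": [0,0,0.904],"translation": [89,-4.5,70],"grip": -1},
  {"angular": [0,0,0.904],"translation": [89,-4.5,80],"grip": -1},
  {"angular": [0,0,0.904],"translation": [89,-4.5,84],"grip": -1},
  {"angular": [0,0,0.904],"translation": [89,-4.5,86],"grip": -1},
  {"angular": [0,0,0.904],"translation": [89,-4.5,87],"grip": -1},
])

```text
t: 6.5
tool_pos: [0.5709, 0.1928, 0.0869]
ee_rot: [-0.0, 0.945, 0.327, 0.001]
force: [0.2, -0.4, 0.4]
finger_gap: 0.004
grasp_force: 0.0
```

Run:
```python
import st
from h import *
c=snap('scene','sc3.png'); a=np.load('pics/sc2.png.npz')['img']
f=lambda i:cv2.resize(i[140:240,235:355,::-1],None,fx=6,fy=6,interpolation=cv2.INTER_CUBIC)
cv2.imwrite('pics/sc3c.png',f(c['img']))
```

```text
6.5 [0.5709 0.1928 0.0869] [ 0.2 -0.4  0.4] 0.003868406959063839 [-0.75  0.56  0.5   1.8  -0.34  0.86 -1.  ]
1 [-1.9  2.6  2.9]
2 [-51.8  72.7   2.9]
3 [-101.9    2.9    2.8]
4 [-52.1 -67.3   2.9]
tooly -51.8 tool z [ 0.001  0.001 -1.   ] {'long': np.float64(0.2), 'short': np.float64(-89.8)}
```

View pics/sc3c.png

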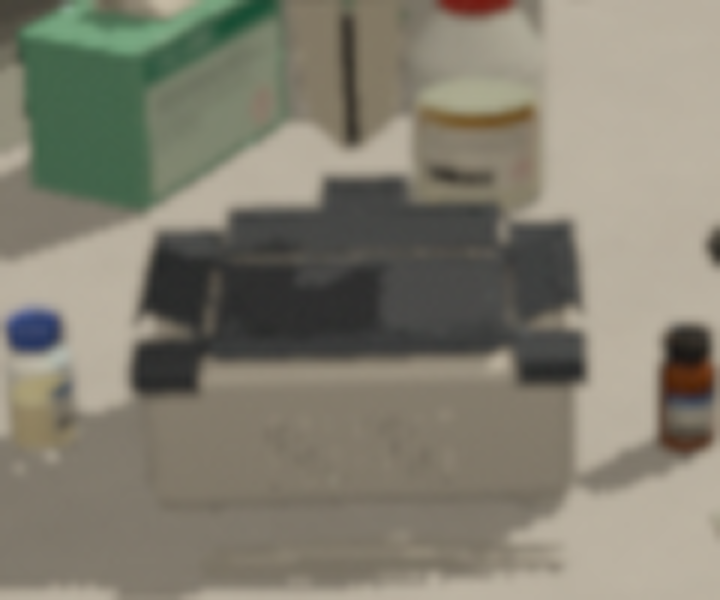

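The scene crop shows no fingers at the box, although the pose reports the tips there. I'll look at the full views.

Run:
```python
from h import *
t=snap('top','top3.png')['img'][:,:,::-1]; s=np.load('pics/sc3.png.npz')['img'][:,:,::-1]; w=snap('wrist','w3.png')['img'][:,:,::-1]
A=np.hstack([cv2.resize(s,(480,300)),cv2.resize(w,(320,300))])
B=cv2.resize(t[70:260,120:376],(400,297)); B2=cv2.resize(s[60:250,160:416],(400,297))
cv2.imwrite('pics/comp.png',np.vstack([A,np.hstack([B,B2])]))
# project tip
def proj(f,P):
  c=np.load(f);T=c['T'];p=(np.array(P)-T[:3,3])@T[:3,:3];p=p*[1,-1,-1]
  return cv2.projectPoints(p.reshape(1,1,3),np.zeros(3),np.zeros(3),c['K'],c['D'])[0].ravel().round(1)
P=[.5709,.1928,.0649]
for f in ('sc3','top3','w3'): print(f,proj(f'pics/{f}.png.npz',P))
```

```text
sc3 [294.3 178.1]
top3 [267.9 159. ]
w3 [322.3 234.1]
```

View pics/comp.png

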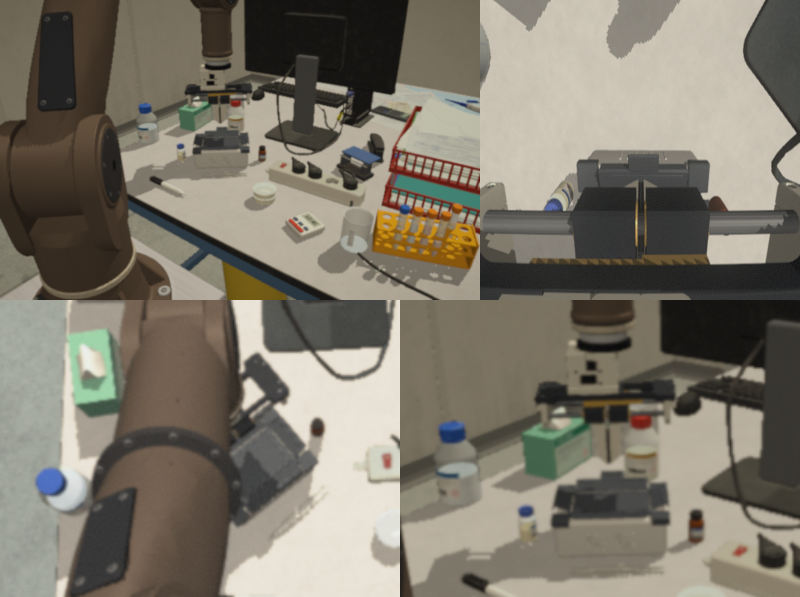

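Run:
```python
from h import *
def proj(f,P):
  c=np.load(f);T=c['T'];p=(np.array(P)-T[:3,3])@T[:3,:3];p=p*[1,-1,-1]
  return cv2.projectPoints(p.reshape(1,1,3),np.zeros(3),np.zeros(3),c['K'],c['D'])[0].ravel().round(1)
b=np.load('box.npz');C,x,y=b['C'],b['x'],b['y']
for n,P in (('tabtip raised',[*(C-.075*x)[:2],.077]),('pad c',[*(C+.06*x-.08*y)[:2],.062]),('pad d',[*(C+.06*x+.08*y)[:2],.062]),('bottom',[*(C+.056*x+.076*y)[:2],0])): print(n,proj('pics/sc3.png.npz',P),proj('pics/w3.png.npz',P))
for z in (.065,.09,.11,.13): print(z,[proj(f'pics/{f}.png.npz',[.5709,.1928,z]) for f in ('sc3','w3')])
for d in (-.05,.05,.1): print(d,proj('pics/sc3.png.npz',np.array([.5709,.1928,.065])-d*x))
print(proj('pics/top3.png.npz',[.63,.118,.16]))
print('cam',np.load('pics/sc3.png.npz')['T'][:3,3],np.load('pics/w3.png.npz')['T'][:3,3])
```

```text
tabtip raised [295.4 169.1] [327.1 202.1]
pad c [256.  202.7] [211.5 383.1]
pad d [333.3 200.4] [441.1 382.8]
bottom [331.5 225.5] [413.7 324.5]
0.065 [array([294.3, 178. ]), array([322.3, 234.2])]
0.09 [array([293.9, 167.9]), array([322.4, 251.2])]
0.11 [array([293.5, 159.7]), array([322.4, 268.4])]
0.13 [array([293.1, 151.3]), array([322.5, 290. ])]
-0.05 [293.9 187.5]
0.05 [294.7 169.4]
0.1 [295.1 161.4]
[296.5 121.9]
cam [-0.19079971 -0.45608901  0.51335838] [0.62889668 0.23876495 0.2595877 ]
```

The image evidence puts the real tips about 30 mm above where the pose and stated tip length place them, with xy consistent. So I haven't touched anything yet. I'll descend slowly and watch the force.

Call:
drive_tool([
  {"angular": [0,0,0],"translation": [-2,2,3],"grip": -1},
  {"angular": [0,0,0],"translation": [-2,2,6],"grip": -1},
  {"angular": [0,0,0],"translation": [-2,2,9],"grip": -1},
  {"angular": [0,0,0],"translation": [-2,2,12],"grip": -1},
  {"angular": [0,0,0],"translation": [-2,2,14],"grip": -1},
  {"angular": [0,0,0],"translation": [-2,2,16],"grip": -1},
  {"angular": [0,0,0],"translation": [-2,2,18],"grip": -1},
  {"angular": [0,0,0],"translation": [-2,2,20],"grip": -1},
  {"angular": [0,0,0],"translation": [-2,2,20],"grip": -1},
  {"angular": [0,0,0],"translation": [-2,2,20],"grip": -1},
])

```text
t: 7.9
tool_pos: [0.5702, 0.19, 0.0664]
ee_rot: [-0.0, 0.945, 0.327, 0.0]
force: [0.0, -1.1, 0.1]
finger_gap: 0.003
grasp_force: 0.0
```

Run:
```python
import st
from h import *
c=snap('scene','sc4.png'); snap('wrist','w4.png')
a=np.load('pics/sc3.png.npz')['img'].astype(int)
d=abs(a-c['img'].astype(int)).sum(2)
ys,xs=np.where(d[130:215,240:350]>60); print(xs.min()+240,xs.max()+240,ys.min()+130,ys.max()+130)
# column profile of fingers
print(c['img'][150:190,293].sum(1)); print(c['img'][150:190,297].sum(1)); print(a[150:190,297].sum(1))
print(a[150:190,293].sum(1))
```

```text
7.9 [0.5702 0.19   0.0664] [ 0.  -1.1  0.1] 0.003437614945794225 [-0.74  0.59  0.48  1.82 -0.36  0.82 -0.98]
1 [  0.4   0.8 -17.6]
2 [-49.4  70.9 -17.6]
3 [-99.6   1.  -17.6]
4 [-49.8 -69.1 -17.6]
tooly -51.8 tool z [ 0.  0. -1.] {'long': np.float64(0.1), 'short': np.float64(-89.9)}
240 338 130 200
[309 261 222 210 203 206 218 221 221 225 238 250 256 257 258 264 268 268
 266 268 272 275 274 250 213 186 179 178 181 189 196 209 230 224 194 166
 146 142 141 140]
[353 353 353 352 353 352 353 353 352 354 351 349 348 349 348 348 347 346
 346 345 343 334 311 263 219 207 212 210 211 214 219 228 229 209 171 150
 141 142 142 141]
[350 350 351 351 350 350 350 350 350 350 354 374 424 482 512 521 524 515
 466 355 236 200 202 207 206 204 211 210 211 213 216 225 229 210 178 153
 151 146 151 152]
[172 176 178 179 177 176 174 172 174 178 169 166 178 232 353 464 514 516
 472 360 236 193 198 206 210 209 211 210 208 211 215 224 240 237 197 166
 148 138 137 138]
```

Call:
drive_tool([
  {"angular": [0,0,0],"translation": [0,0,3],"grip": -1},
  {"angular": [0,0,0],"translation": [0,0,5],"grip": -1},
  {"angular": [0,0,0],"translation": [0,0,7],"grip": -1},
  {"angular": [0,0,0],"translation": [0,0,8],"grip": -1},
  {"angular": [0,0,0],"translation": [0,0,9],"grip": -1},
  {"angular": [0,0,0],"translation": [0,0,10],"grip": -1},
  {"angular": [0,0,0],"translation": [0,0,11],"grip": -1},
  {"angular": [0,0,0],"translation": [0,0,12],"grip": -1},
  {"angular": [0,0,0],"translation": [0,0,13],"grip": -1},
  {"angular": [0,0,0],"translation": [0,0,13],"grip": -1},
])

```text
t: 9.25
tool_pos: [0.5694, 0.1896, 0.0528]
ee_rot: [0.0, 0.945, 0.327, -0.001]
force: [-0.1, 1.0, 0.9]
finger_gap: 0.006
grasp_force: 0.0
```

Call:
drive_tool([
  {"angular": [0,0,0],"translation": [0,0,0.5],"grip": -1},
  {"angular": [0,0,0],"translation": [0,0,1],"grip": -1},
  {"angular": [0,0,0],"translation": [0,0,1.5],"grip": -1},
  {"angular": [0,0,0],"translation": [0,0,2],"grip": -1},
  {"angular": [0,0,0],"translation": [0,0,2.5],"grip": -1},
  {"angular": [0,0,0],"translation": [0,0,3],"grip": -1},
  {"angular": [0,0,0],"translation": [0,0,3.5],"grip": -1},
  {"angular": [0,0,0],"translation": [0,0,4],"grip": -1},
  {"angular": [0,0,0],"translation": [0,0,4],"grip": -1},
  {"angular": [0,0,0],"translation": [0,0,4],"grip": -1},
])

```text
t: 10.5
tool_pos: [0.5701, 0.19, 0.0493]
ee_rot: [-0.0, 0.945, 0.327, -0.0]
force: [-0.3, 0.8, 0.0]
finger_gap: 0.003
grasp_force: 0.0
```

Run:
```python
import st
from h import *
c=snap('scene','sc5.png'); snap('wrist','w5.png')
for x in (280,293,297,310): print(c['img'][160:190,x].sum(1))
```

```text
10.5 [0.5701 0.19   0.0493] [-0.3  0.8  0. ] 0.003175522603968369 [-0.73  0.61  0.47  1.83 -0.37  0.79 -0.97]
1 [  0.5   0.8 -34.7]
2 [-49.4  70.9 -34.7]
3 [-99.5   1.1 -34.7]
4 [-49.7 -69.1 -34.7]
tooly -51.8 tool z [-0.  0. -1.] {'long': np.float64(0.1), 'short': np.float64(-89.9)}
[349 369 443 501 521 526 527 529 530 527 524 526 527 530 531 530 518 447
 299 205 175 163 173 169 150 144 141 137 140 140]
[250 256 258 256 258 257 260 264 267 268 272 279 283 283 285 285 287 294
 298 277 225 178 170 165 145 134 140 137 138 140]
[352 349 349 350 349 348 346 346 347 347 347 344 344 342 344 343 344 342
 333 310 253 197 175 152 138 139 141 141 140 142]
[269 326 366 372 368 372 369 329 246 185 259 344 374 380 369 343 301 252
 221 195 164 165 169 162 151 143 141 145 155 149]
```

Run:
```python
from h import *
L=[]
for f in ('sc3','sc4','sc5'):
  i=np.load(f'pics/{f}.png.npz')['img']; print(f,i[166:184,280].sum(1), i[166:184,276].sum(1))
  L.append(cv2.resize(i[150:215,250:345,::-1],None,fx=4,fy=4,interpolation=cv2.INTER_CUBIC))
w=np.load('pics/w5.png.npz')['img'][150:280,240:410,::-1]
L.append(cv2.resize(w,(380,260)))
cv2.imwrite('pics/last.png',np.vstack([np.hstack(L[:2]),np.hstack(L[2:])]))
```

```text
sc3 [524 527 525 524 521 522 515 471 370 258 207 207 206 196 174 166 199 210] [516 522 521 518 518 519 517 485 396 262 198 206 210 210 205 195 205 210]
sc4 [524 527 528 526 524 524 517 474 371 257 204 194 180 164 157 164 198 210] [518 524 521 521 519 521 518 485 398 263 198 206 211 210 195 185 200 209]
sc5 [527 529 530 527 524 526 527 530 531 530 518 447 299 205 175 163 173 169] [520 524 524 522 521 522 525 527 530 532 519 452 305 221 194 170 172 170]
```

View pics/last.png

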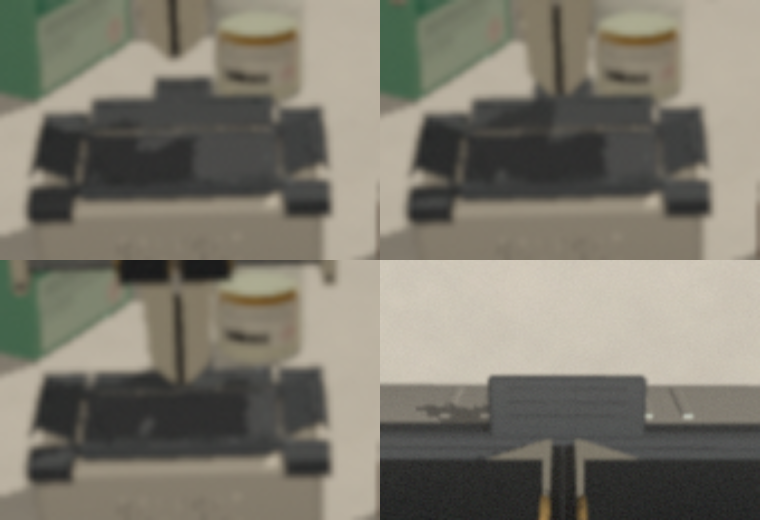

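Section 1 is now down: its edge fell from row 174 to 178, level with the pads. That happened at TCP z of about 0.049. The same TCP height should serve for the others.

Call:
drive_tool([
  {"angular": [0,0,0],"translation": [0,0,-25],"grip": -1},
  {"angular": [0,0,-0.18],"translation": [0,0,-45],"grip": -1},
  {"angular": [0,0,-0.36],"translation": [-15,20,-45],"grip": -1},
  {"angular": [0,0,-0.54],"translation": [-30,40,-45],"grip": -1},
  {"angular": [0,0,-0.72],"translation": [-49,71,-45],"grip": -1},
  {"angular": [0,0,-0.9],"translation": [-49,71,-45],"grip": -1},
  {"angular": [0,0,-1.08],"translation": [-49,71,-45],"grip": -1},
  {"angular": [0,0,-1.26],"translation": [-49,71,-45],"grip": -1},
  {"angular": [0,0,-1.44],"translation": [-49,71,-45],"grip": -1},
  {"angular": [0,0,-1.57],"translation": [-49,71,-45],"grip": -1},
])

```text
t: 11.85
tool_pos: [0.5756, 0.1036, 0.0944]
ee_rot: [0.0, 0.435, 0.9, 0.0]
force: [-0.2, 0.4, -0.2]
finger_gap: 0.004
grasp_force: 0.0
```

Run:
```python
import st
from h import *
c=snap('scene','sc6.png')
i=c['img'];print(i[166:184,280].sum(1))
for x in (329,331): print(x,i[172:196,x].sum(1))
w=snap('wrist','w6.png')
```

```text
11.85 [0.5756 0.1036 0.0944] [-0.2  0.4 -0.2] 0.0038878048166476904 [-0.33  0.49  0.08  1.81 -0.05  0.84  0.45]
1 [70.2 49.8 10.4]
2 [ 0.3 -0.3 10.4]
3 [ 70.3 -50.2  10.4]
4 [140.3  -0.   10.4]
tooly 38.4 tool z [ 0. -0. -1.] {'long': np.float64(89.9), 'short': np.float64(-0.1)}
[537 539 539 537 536 536 536 538 539 539 527 455 308 230 225 213 207 211]
329 [539 539 532 505 423 310 259 249 234 222 217 213 208 209 213 210 201 206
 259 362 438 451 396 284]
331 [539 539 536 530 511 488 479 472 456 431 407 384 367 361 351 334 323 311
 328 393 469 505 457 343]
```

Call:
drive_tool([
  {"angular": [0,0,0],"translation": [0,0,26],"grip": -1},
  {"angular": [0,0,0],"translation": [0,0,34],"grip": -1},
  {"angular": [0,0,0],"translation": [0,0,37],"grip": -1},
  {"angular": [0,0,0],"translation": [0,0,39],"grip": -1},
  {"angular": [0,0,0],"translation": [0,0,41],"grip": -1},
  {"angular": [0,0,0],"translation": [0,0,42.5],"grip": -1},
  {"angular": [0,0,0],"translation": [0,0,44],"grip": -1},
  {"angular": [0,0,0],"translation": [0,0,45.5],"grip": -1},
  {"angular": [0,0,0],"translation": [0,0,45.5],"grip": -1},
  {"angular": [0,0,0],"translation": [0,0,45.5],"grip": -1},
])

```text
t: 13.2
tool_pos: [0.5755, 0.1042, 0.049]
ee_rot: [-0.0, 0.437, 0.899, 0.0]
force: [-1.5, 1.2, 3.3]
finger_gap: 0.006
grasp_force: 1.8
```

Run:
```python
import st
from h import *
i=snap('scene','sc7.png')['img']
for x in (327,329,331): print(x,i[172:196,x].sum(1))
print(i[166:184,280].sum(1))
```

```text
13.2 [0.5755 0.1042 0.049 ] [-1.5  1.2  3.3] 0.006249725053000264 [-0.32  0.55  0.07  1.85 -0.06  0.74  0.45]
1 [ 69.9  49.2 -35. ]
2 [ -0.2  -0.6 -35. ]
3 [ 69.6 -50.8 -35. ]
4 [139.8  -1.  -35. ]
tooly 38.2 tool z [ 0.  0. -1.] {'long': np.float64(-89.8), 'short': np.float64(0.2)}
327 [367 367 365 357 349 351 352 350 352 353 353 349 329 288 256 228 185 152
 148 158 187 204 211 226]
329 [367 366 364 354 345 349 352 352 353 352 350 349 327 288 254 227 188 160
 176 204 218 215 214 228]
331 [366 366 364 361 365 377 379 380 378 380 378 375 359 331 314 323 341 346
 343 341 332 313 300 291]
[540 542 544 542 539 539 542 542 545 543 530 459 311 235 227 212 191 178]
```

Call:
drive_tool([
  {"angular": [0,0,0],"translation": [0,0,0.5],"grip": -1},
  {"angular": [0,0,0],"translation": [0,0,1],"grip": -1},
  {"angular": [0,0,0],"translation": [0,0,1.5],"grip": -1},
  {"angular": [0,0,0],"translation": [0,0,2],"grip": -1},
  {"angular": [0,0,0],"translation": [0,0,2.5],"grip": -1},
  {"angular": [0,0,0],"translation": [0,0,3],"grip": -1},
  {"angular": [0,0,0],"translation": [0,0,3],"grip": -1},
  {"angular": [0,0,0],"translation": [0,0,3],"grip": -1},
  {"angular": [0,0,0],"translation": [0,0,3],"grip": -1},
  {"angular": [0,0,0],"translation": [0,0,3],"grip": -1},
])

```text
t: 14.5
tool_pos: [0.5757, 0.1043, 0.0484]
ee_rot: [0.0, 0.437, 0.899, 0.001]
force: [-10.8, -1.5, 31.7]
finger_gap: 0.005
grasp_force: 16.0
```

Hard stop reached (32 N at z 0.0484). Lift, and move to section 3.

Call:
drive_tool([
  {"angular": [0,0,0],"translation": [0,0,-25],"grip": -1},
  {"angular": [0,0,0.18],"translation": [0,0,-45],"grip": -1},
  {"angular": [0,0,0.36],"translation": [20,-15,-45],"grip": -1},
  {"angular": [0,0,0.54],"translation": [45,-30,-45],"grip": -1},
  {"angular": [0,0,0.72],"translation": [70,-51,-45],"grip": -1},
  {"angular": [0,0,0.9],"translation": [70,-51,-45],"grip": -1},
  {"angular": [0,0,1.08],"translation": [70,-51,-45],"grip": -1},
  {"angular": [0,0,1.26],"translation": [70,-51,-45],"grip": -1},
  {"angular": [0,0,1.44],"translation": [70,-51,-45],"grip": -1},
  {"angular": [0,0,1.57],"translation": [70,-51,-45],"grip": -1},
])

```text
t: 15.75
tool_pos: [0.4922, 0.1273, 0.0907]
ee_rot: [0.0, 0.946, 0.325, 0.0]
force: [0.5, 0.6, -0.3]
finger_gap: 0.004
grasp_force: 0.0
```

Run:
```python
import st
from h import *
i=snap('scene','sc8.png')['img']
for x in (327,329,331): print(x,i[172:196,x].sum(1))
print(i[166:184,280].sum(1), i[192:210,[275,315]].sum(2).T)
b=i
```

```text
15.75 [0.4922 0.1273 0.0907] [ 0.5  0.6 -0.3] 0.003985646815185672 [-0.73  0.42  0.5   2.03 -0.29  0.76 -0.97]
1 [100.4  -0.7   6.7]
2 [51.  69.6  6.7]
3 [0.4 0.  6.7]
4 [ 49.9 -70.4   6.7]
tooly -52.1 tool z [ 0. -0. -1.] {'long': np.float64(0.4), 'short': np.float64(-89.6)}
327 [527 529 523 499 423 291 227 220 213 209 219 224 224 223 224 219 217 220
 222 224 219 209 208 217]
329 [530 528 523 495 415 304 259 249 234 226 229 233 231 225 222 220 216 216
 220 227 227 209 207 220]
331 [530 530 527 521 501 479 471 465 456 452 447 438 418 394 376 357 353 347
 337 329 323 303 297 281]
[529 529 530 528 524 526 529 530 530 530 515 447 302 224 219 207 201 207] [[216 218 213 199 189 182 184 229 322 395 421 413 388 369 366 365 364 363]
 [215 205 189 183 181 183 231 333 411 431 421 392 370 366 363 364 361 361]]
```

Section 2 is shut: the bright gap beside it has gone. Press section 3.

Call:
drive_tool([
  {"angular": [0,0,0],"translation": [0,0,24],"grip": -1},
  {"angular": [0,0,0],"translation": [0,0,31],"grip": -1},
  {"angular": [0,0,0],"translation": [0,0,34],"grip": -1},
  {"angular": [0,0,0],"translation": [0,0,36],"grip": -1},
  {"angular": [0,0,0],"translation": [0,0,38],"grip": -1},
  {"angular": [0,0,0],"translation": [0,0,39.5],"grip": -1},
  {"angular": [0,0,0],"translation": [0,0,41],"grip": -1},
  {"angular": [0,0,0],"translation": [0,0,42],"grip": -1},
  {"angular": [0,0,0],"translation": [0,0,43],"grip": -1},
  {"angular": [0,0,0],"translation": [0,0,43],"grip": -1},
])

```text
t: 17.05
tool_pos: [0.4925, 0.1275, 0.0487]
ee_rot: [-0.0, 0.945, 0.327, 0.0]
force: [-4.3, -1.0, 15.2]
finger_gap: 0.003
grasp_force: 7.2
```

Hard stop again. Press slightly more, lift, and check.

Call:
drive_tool([
  {"angular": [0,0,0],"translation": [0,0,1],"grip": -1},
  {"angular": [0,0,0],"translation": [0,0,1],"grip": -1},
  {"angular": [0,0,0],"translation": [0,0,-25],"grip": -1},
  {"angular": [0,0,-0.18],"translation": [0,0,-45],"grip": -1},
  {"angular": [0,0,-0.36],"translation": [15,-20,-45],"grip": -1},
  {"angular": [0,0,-0.54],"translation": [30,-45,-45],"grip": -1},
  {"angular": [0,0,-0.72],"translation": [50,-70,-45],"grip": -1},
  {"angular": [0,0,-0.9],"translation": [50,-70,-45],"grip": -1},
  {"angular": [0,0,-1.08],"translation": [50,-70,-45],"grip": -1},
  {"angular": [0,0,-1.26],"translation": [50,-70,-45],"grip": -1},
])

```text
t: 18.3
tool_pos: [0.4882, 0.2134, 0.0928]
ee_rot: [0.0, 0.568, 0.823, 0.0]
force: [0.4, -0.5, -0.4]
finger_gap: 0.005
grasp_force: 0.0
```

Run:
```python
import st
from h import *
i=snap('scene','sc9.png')['img']
a=np.load('pics/sc8.png.npz')['img']
for k in (a,i): print(k[188:210,[275,295,315]].sum(2).T)
print(i[166:184,280].sum(1)); print(i[172:196,329].sum(1)); print(i[180:200,[258,260,262]].sum(2).T)
```

```text
18.3 [0.4882 0.2134 0.0928] [ 0.4 -0.5 -0.4] 0.00452441404931825 [-0.62  0.42  0.15  1.95 -0.09  0.78 -0.06]
1 [-51.6  69.    8.8]
2 [-133.4   42.5    8.8]
3 [-81.8 -26.3   8.8]
4 [0.  0.2 8.8]
tooly 20.7 tool z [ 0. -0. -1.] {'long': np.float64(-72.4), 'short': np.float64(17.6)}
[[220 217 220 215 216 218 213 199 189 182 184 229 322 395 421 413 388 369
  366 365 364 363]
 [223 225 223 222 226 227 219 203 197 185 196 269 359 413 421 399 375 366
  365 364 362 360]
 [225 226 226 223 215 205 189 183 181 183 231 333 411 431 421 392 370 366
  363 364 361 361]]
[[220 218 218 214 216 221 212 210 217 220 217 204 187 166 136 152 233 315
  354 361 362 360]
 [223 223 222 222 223 227 215 212 217 223 225 210 180 148 142 195 285 350
  363 361 358 359]
 [224 227 224 217 214 210 216 221 221 217 207 185 166 136 154 238 320 355
  361 360 362 358]]
[526 526 527 527 522 522 524 527 528 528 515 446 299 224 217 205 200 208]
[527 527 521 493 413 302 258 249 234 225 229 231 229 226 221 218 214 216
 218 225 225 207 205 217]
[[521 512 505 487 464 445 431 407 379 354 323 304 334 410 469 473 401 295
  242 229]
 [402 352 300 265 243 234 229 226 228 228 226 238 305 401 444 418 332 248
  221 219]
 [249 252 237 227 225 222 228 225 227 226 227 228 234 286 343 341 282 234
  221 221]]
```

Section 3 is shut. Section 4: finish the turn, then press.

Call:
drive_tool([
  {"angular": [0,0,-0.16],"translation": [0,0,0],"grip": -1},
  {"angular": [0,0,-0.31],"translation": [0,0,20],"grip": -1},
  {"angular": [0,0,-0.31],"translation": [0,0,30],"grip": -1},
  {"angular": [0,0,-0.31],"translation": [0,0,34],"grip": -1},
  {"angular": [0,0,-0.31],"translation": [0,0,37],"grip": -1},
  {"angular": [0,0,-0.31],"translation": [0,0,39.5],"grip": -1},
  {"angular": [0,0,-0.31],"translation": [0,0,42],"grip": -1},
  {"angular": [0,0,-0.31],"translation": [0,0,44],"grip": -1},
  {"angular": [0,0,-0.31],"translation": [0,0,45],"grip": -1},
  {"angular": [0,0,-0.31],"translation": [0,0,45],"grip": -1},
])

```text
t: 19.6
tool_pos: [0.4886, 0.2133, 0.0488]
ee_rot: [0.0, 0.438, 0.899, 0.0]
force: [-3.2, -0.4, 12.7]
finger_gap: 0.007
grasp_force: 6.5
```

Call:
drive_tool([
  {"angular": [0,0,0],"translation": [0,0,1],"grip": -1},
  {"angular": [0,0,0],"translation": [0,0,1],"grip": -1},
  {"angular": [0,0,0],"translation": [0,0,-25],"grip": -1},
  {"angular": [0,0,0],"translation": [0,0,-60],"grip": -1},
  {"angular": [0,0,0],"translation": [0,0,-110],"grip": -1},
  {"angular": [0,0,0],"translation": [0,0,-150],"grip": -1},
  {"angular": [0,0,0],"translation": [0,0,-150],"grip": -1},
  {"angular": [0,0,0],"translation": [0,0,-150],"grip": -1},
  {"angular": [0,0,0],"translation": [0,0,-150],"grip": -1},
  {"angular": [0,0,0],"translation": [0,0,-150],"grip": -1},
])

```text
t: 20.85
tool_pos: [0.4877, 0.213, 0.1968]
ee_rot: [-0.001, 0.437, 0.899, -0.001]
force: [-0.1, 0.6, 0.3]
finger_gap: 0.007
grasp_force: 0.0
```

Run:
```python
import st
from h import *
i=snap('scene','sc10.png')['img']
print(i[188:210,[275,315]].sum(2).T)
print(i[166:184,280].sum(1)); print(i[172:196,329].sum(1)); print(i[180:200,[258,260,262]].sum(2).T)
```

```text
20.85 [0.4877 0.213  0.1968] [-0.1  0.6  0.3] 0.007195531667903533 [-0.58  0.3   0.09  1.83 -0.03  1.02  0.18]
1 [-69.9  51.2 112.7]
2 [-140.1    1.5  112.8]
3 [-70.2 -48.8 112.9]
4 [-1.000e-01  1.000e+00  1.128e+02]
tooly 38.1 tool z [-0.002 -0.001 -1.   ] {'long': np.float64(-89.8), 'short': np.float64(0.2)}
[[218 216 216 211 213 213 208 208 215 217 213 201 181 164 137 151 231 311
  350 359 358 356]
 [222 222 218 213 210 207 212 217 217 217 204 187 161 137 152 237 316 349
  358 358 357 357]]
[521 521 523 520 517 518 521 522 524 521 509 441 294 218 213 204 195 201]
[522 521 517 488 409 298 252 246 229 223 229 229 226 221 218 213 207 211
 214 223 222 204 201 213]
[[518 515 510 506 503 498 489 474 455 438 428 405 358 316 303 292 268 252
  239 225]
 [422 399 369 343 320 300 284 267 244 231 228 224 219 212 210 204 198 213
  215 216]
 [228 221 208 207 215 216 217 214 213 219 219 218 215 215 216 197 193 210
  216 217]]
```

All four sections are flush: the gap at section 4 has gone too.

```bash
python3 -c "
from bench import manip
print(manip.hand_in())"
```

```text
the job is handed in; nothing more can be done
None
```

All four rim sections were pressed shut in order (1, 2, 3, 4), look flush in the camera images, and the job was handed in at about 21 s; the hand-in returned no verdict, and I didn't re-measure the box or bystander positions at the end.

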